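# Strip the pump shaft onto its inspection stands

## Robot

A 7-joint arm with a two-finger parallel gripper is mounted at the origin on a cart in front of the work surface, level with it; the furniture and walls round the work are solid. World frame = base frame: x ahead of the robot, y to its left, z up, the work surface at z = 0. Lengths are in mm, angles in rad, forces in N, time in s.
With the tool pointing down it reaches from about 400 to 900 mm from the base axis. Payload 5.6 kg.
Tool frame: the origin (TCP) lies midway between the tips of the shut fingers; the grasp point (between the pads) lies 19 mm behind it; x points along the fingers, y is the direction in which the jaws open and shut, and the axes are right-handed (so a half turn about x gives the same grasp; the last joint's range is limited). The gripper opens to 92 mm and grips with 3 to 60 N. Pads are 20 mm wide; open, the fingers measure 128 mm over their backs; the gripper's body (75 mm by 189 mm) begins 69 mm behind the grasp point.
Start: joints at [1.112, 0.468, -0.012, 1.603, 0.006, 1.071, -0.056], TCP at [262.51, -594.641, 214.592] pointing down, gripper open.
Joint ranges: [-2.53, 2.53], [-0.31, 2.02], [-1.57, 1.55], [0.28, 2.44], [-1.29, 4.43], [0.15, 1.84], [-2.92, 2.92]. Speed limits (rad/s): [2.57, 2.57, 3.14, 3.14, 3.14, 3.14, 3.14].

## Interface

Orientations are given as a rotation vector (axis times angle).
In Python, from cell import robot, grip, kin, viewer gives the robot as it stands. Calls block until the motion is done:
- robot.movep(position, orientation): joint-space move of the TCP to a pose.
- robot.servo_line(position, feed=150, rotation=None): straight line of the TCP; rotation=None keeps the orientation; feed is the mean speed in mm/s.
- robot.goto_joints(angles): joint-space move.
- grip(opening, newtons=None): opening from 0.0 (shut) to 1.0 (fully open); newtons is the grip in N (None keeps the last); returns when the fingers have stopped.
- robot.hold(seconds).
- kin.ik(position, orientation): joint angles nearest the present ones, or None.
- robot.observe(): the state.
- viewer.read_camera(name): name is "scene" or "top"; returns the picture (420x560x3 uint8, red, green, blue); there is no depth.
- viewer.camera_info(name): a dict with "camera_matrix" (3x3 intrinsics, pixels), "R" (3x3) and "t" (3): a world point X has camera coordinates R X + t. Camera axes: x right, y down, z forward; pixel columns grow to the right and rows downward; lengths in mm; the calibration is good to about 2 mm. A picture is of the moment at which its call begins. camera_info takes no time and is no camera call.
A pose or a line that the arm cannot do raises robot.IKError and nothing moves.
- robot.job_done(): hands the job in, once; it reports no verdict.
Trained networks look in the newest picture that a camera, given by its name, has taken for a name from the list of things; names that differ only in an ending like _2 or _b are one class to them, and where a whole thing is asked for, a point or a joint stands for the part that bears it (a point fixed in the world has none). Each returns a list of dicts, best first, with "confidence" (0 to 1); they miss things now and then, are a little off and sometimes report something else, mostly with a low value. They report only what shows in the picture. A call takes as long as a camera call.
- viewer.silhouettes(name, camera): "mask" (420x560 bool, what is visible of it).
- viewer.pinpoint(name, camera): "at" ([x, y, z] in mm, in the coordinates of the camera as it stood for that picture, good to about 4 mm: a listed point, or the origin of a listed thing).
The state is a dict: "t": time; "joints": joint angles; "joint_velocities": joint speeds; "joint_torque": joint torques, N m; "tcp_pos": TCP position; "tcp_rot": TCP orientation; "contact_force": force on the tool from outside, world axes, zero at the start; "wrist_torque": the same for the moment, N m; "grip_width": opening from 0.0 (shut) to 1.0 (fully open).
Only numpy, scipy, OpenCV 4.12 (cv2) and the standard library are available. Lean on these libraries where they do the work, as an engineer would, in place of code of your own. Each camera call takes 0.05 s, during which the arm holds its last target.

## Task

Take the stack on the upright pump shaft apart and set each part on its own place for inspection: the loosened hex nut in the round steel dish, and the brass collar, the ball bearing and the gear each lying flat on the black stand made for it, with the stand's pin in its bore (thinnest pin for the collar, middle one for the bearing, thickest for the gear). Never let the collar, bearing or gear fall onto the dirty bench.

Things in the scene. Friction and masses are not known exactly. Their poses are not given: they have to be found in the camera images.
- holder: fixed aluminium block, 104 x 84 mm (x by y), 24 mm high (screws to 29), with a stepped steel shaft upright in its middle: 52 mm thick up to a shoulder 54 mm above the bench, which carries the stack; then 36 mm (to 66), 22 (to 78), 14 (to 90), 9 (to the tip at 98). Parts sit on it with 2 mm play all round and lift straight off. Origin: underside centre, on the shaft axis; z up
- nut: loose dark steel hex nut at the top of the stack (underside 92 mm above the bench), already run off its thread so that it just lifts off, 27 mm across flats (31 over corners), 12 mm high, bore 13 mm, about 0.04 kg. Origin: centre of its underside; z along its bore (up), x square to one pair of flats (the other pairs at 60 and 120 degrees)
- collar: loose plain brass collar under the nut (underside 80 mm above the bench), 38 mm outside diameter, 18 mm bore, 12 mm high, with one groove round it, about 0.08 kg. Origin: centre of its underside; z along its bore (up)
- bearing: loose ball bearing under the collar (underside 68 mm above the bench): bright steel rings with a blue seal between, 50 mm outside diameter, 26 mm bore, 12 mm high, about 0.10 kg. Origin: centre of its underside; z along its bore (up)
- gear: loose dark steel toothed gear at the bottom of the stack, on the shoulder (underside 54 mm above the bench), 66 mm outside diameter over the teeth, 40 mm bore, 14 mm high, about 0.26 kg. It can be gripped across the teeth at any angle. Origin: centre of its underside; z along its bore (up)
- gear_stand: fixed black round stand, the widest of the three: foot 72 mm across, 5 mm thick; 56 mm wide flat pad, its top 24 mm above the bench; in its middle an upright bare-metal pin 26 mm in diameter, rising 10 mm above the pad, tip tapered. Place of the gear: flat on the pad, pin inside its bore. Origin: centre of the foot's underside, on the bench; z up
- bearing_stand: fixed black round stand, the middle one of the three: foot 58 mm across, 5 mm thick; 42 mm wide flat pad, its top 24 mm above the bench; in its middle an upright bare-metal pin 13 mm in diameter, rising 10 mm above the pad, tip tapered. Place of the bearing: flat on the pad, pin inside its bore. Origin: centre of the foot's underside, on the bench; z up
- collar_stand: fixed black round stand, the smallest of the three: foot 48 mm across, 5 mm thick; 32 mm wide flat pad, its top 24 mm above the bench; in its middle an upright bare-metal pin 6 mm in diameter, rising 10 mm above the pad, tip tapered. Place of the collar: flat on the pad, pin inside its bore. Origin: centre of the foot's underside, on the bench; z up
- dish: fixed round shallow steel parts dish with a thin black magnet disc in its middle, 112 mm across the rim, 17 mm high, wall 3 mm, flat inner floor about 96 mm across and 4 mm above the bench. Place of the nut, which may lie any way up in it. Origin: centre of its underside, on the bench; z up

How it is judged (in metres and radians):
At the end, for the whole second after the job is handed in: collar, bearing and gear lie flat (0.1 rad) on their own stands' pads, pin in the bore (centres within 9, 9, 10 mm, underside 20 to 27.5 mm above the foot); the nut is in the dish (underside centre within 45 mm of its axis, under 20 mm up); all at rest (horizontal distance between gear and gear_stand below 0.01 m and z of gear in the frame of gear_stand between 0.02 and 0.0275 m and angle between each of gear, bearing, collar's own z axis and vertical below 0.1 rad and horizontal distance between bearing and bearing_stand below 0.009 m and z of bearing in the frame of bearing_stand between 0.02 and 0.0275 m and horizontal distance between collar and collar_stand below 0.009 m and z of collar in the frame of collar_stand between 0.02 and 0.0275 m and horizontal distance between nut and dish below 0.045 m and z of nut in the frame of dish between 0.001 and 0.02 m and linear speed of each of gear, bearing, collar, nut below 0.02 m/s); the robot touches nothing.
It fails at once if the collar falls onto the bench (height (world z) of collar below 0.015 m).
It fails at once if the bearing falls onto the bench (height (world z) of bearing below 0.015 m).
It fails at once if the gear falls onto the bench (height (world z) of gear below 0.015 m).
It also fails if it takes over 90 s, if anything falls off the work surface, if the arm or the gripper's body presses on something with over 40 N, if the wrist force passes 120 N, or if a joint passes its speed limit or range.

## Working session

There is one attempt and no reset: what is moved stays moved. The work goes in short steps, each a Python script; the robot and the scene stay as the last script left them, time stands still between calls to the robot, and variables do not carry over. Pictures are saved under pics/ and viewed, and the job is handed in when it is done.

```bash
ls; mkdir -p pics; python3 - <<'E'
from cell import robot, grip, kin, viewer
import cv2, numpy as np
for c in ("scene","top"):
    im=viewer.read_camera(c); cv2.imwrite(f"pics/{c}0.png",im[:,:,::-1])
    i=viewer.camera_info(c); R=np.array(i["R"]);t=np.array(i["t"]); print(c,i["camera_matrix"],"pos",-R.T@t,"fwd",R[2])
    for n in ["holder","nut","collar","bearing","gear","gear_stand","bearing_stand","collar_stand","dish"]:
        d=viewer.pinpoint(n,c)
        print(n,[(np.round(R.T@(np.array(x["at"])-t),1).tolist(),round(x["confidence"],2)) for x in d[:3]])
s=robot.observe(); print(s)
E
```

```text
pics
scene [[448.24552951   0.         280.46855847]
 [  0.         448.24552951 209.70994192]
 [  0.           0.           1.        ]] pos [144.32502234 387.95938348 751.82698951] fwd [ 0.43641976 -0.48766054 -0.75612498]
holder [([507.6, -48.9, -4.4], 0.95), ([502.6, -50.2, 67.3], 0.53)]
nut [([504.7, -49.6, 89.4], 0.68)]
collar [([505.8, -51.0, 57.0], 0.47), ([502.8, -49.2, 79.0], 0.43)]
bearing [([506.0, -49.0, 69.3], 0.52)]
gear []
gear_stand [([449.2, -239.8, -5.4], 0.81), ([628.9, -258.9, -1.2], 0.28)]
bearing_stand [([627.5, -257.1, -1.4], 0.94)]
collar_stand [([635.3, 188.1, 0.8], 0.88)]
dish [([470.5, 183.6, 1.4], 0.87)]
top [[476.3275962    0.         286.77559559]
 [  0.         476.3275962  212.11707434]
 [  0.           0.           1.        ]] pos [ 397.84248435  -30.24065197 1132.68475245] fwd [ 0.1280496   0.01420752 -0.991666  ]
holder [([506.9, -47.0, -0.0], 0.89)]
nut [([503.9, -48.4, 86.4], 0.67), ([502.7, -53.4, 57.2], 0.66), ([504.5, -47.7, 67.5], 0.4)]
collar [([503.7, -48.2, 83.9], 0.43)]
bearing [([506.5, -47.1, 70.5], 0.55), ([449.2, -239.9, -0.1], 0.32)
[... 284 characters left out ...]
 array([ 1.11201851,  0.46746061, -0.01158384,  1.60270882,  0.00600066,
        1.07134724, -0.05633774]), 'joint_velocities': array([ 1.55476628e-04,  5.59003032e-04,  2.22696688e-04, -1.86839115e-03,
       -5.62728127e-04,  1.48347940e-03,  4.66254162e-05]), 'joint_torque': array([-1.44945244e-05, -5.20420647e+01, -1.26471385e-02, -2.44058651e+01,
       -5.67130116e-02,  1.12512155e-02, -1.40041357e-05]), 'tcp_pos': array([ 262.49716902, -594.66437983,  214.61427491]), 'tcp_rot': array([ 1.99227622,  0.419998  , -1.99231215]), 'contact_force': array([-1.22067798, -0.72381894,  0.05047741]), 'wrist_torque': array([ 0.02002737,  0.01827475, -0.00610321]), 'grip_width': 1.0003598489932082}
```

View pics/scene0.png

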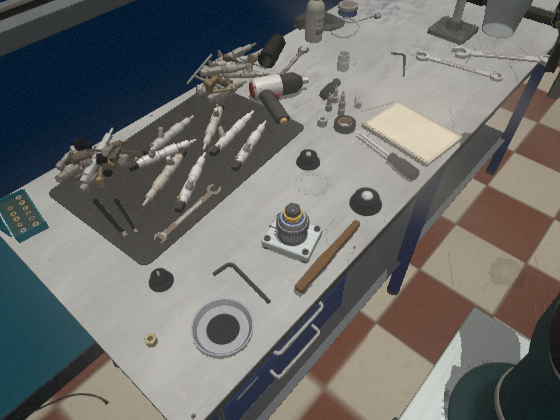

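View pics/top0.png

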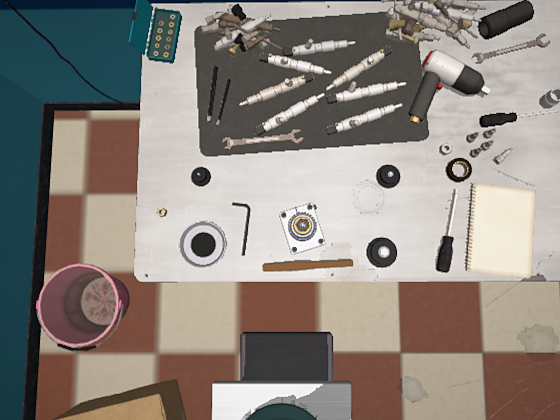

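The scene shows the stack at (292,220) and the dish at (222,327). The stands are at (365,200) for the gear, (308,158) for the bearing and (161,279) for the collar. The networks agree, so I'll zoom in to refine the positions and get the nut angle.

```bash
cat > h.py <<'E'
from cell import robot, grip, kin, viewer
import cv2, numpy as np
from scipy.spatial.transform import Rotation as Ro
P=dict(holder=(505.5,-49),gear_stand=(449.2,-240.5),bearing_stand=(627.5,-255.5),collar_stand=(632.5,191),dish=(469,184.7))
def proj(c,X):
    i=viewer.camera_info(c); p=(np.array(i["R"])@np.atleast_2d(X).T).T+np.array(i["t"])
    q=p@np.array(i["camera_matrix"]).T; return q[:,:2]/q[:,2:]
def circ(x,y,z,d):
    a=np.linspace(0,2*np.pi,60); return np.c_[x+d/2*np.cos(a),y+d/2*np.sin(a),0*a+z]
def crop(c,im,X,half=30,s=8,circles=()):
    u=proj(c,X)[0]; u0=np.round(u).astype(int)-half
    g=im[max(u0[1],0):u0[1]+2*half,max(u0[0],0):u0[0]+2*half,::-1]
    g=cv2.resize(g,None,fx=s,fy=s,interpolation=cv2.INTER_CUBIC)
    for C,col in circles:
        q=((proj(c,C)-np.maximum(u0,0)+0.5)*s).astype(np.int32); cv2.polylines(g,[q],False,col,1)
    return g
E
python3 - <<'E'
from h import *
rows=[]
for c in ("scene","top"):
    im=viewer.read_camera(c); r=[]
    for n,f,p,d in (("gear_stand",72,56,26),("bearing_stand",58,42,13),("collar_stand",48,32,6)):
        x,y=P[n]
        g=crop(c,im,(x,y,15),22,6,[(circ(x,y,0,f),(0,0,255)),(circ(x,y,24,p),(0,255,0)),(circ(x,y,34,d),(255,255,0))]); r.append(cv2.resize(g,(264,264)))
    rows.append(np.hstack(r))
cv2.imwrite("pics/st.png",np.vstack(rows))
rows=[]
for c in ("scene","top"):
    im=viewer.read_camera(c); x,y=P["holder"]
    g0=crop(c,im,(x,y,90),16,12)
    g=crop(c,im,(x,y,90),16,12,[(circ(x,y,68,66),(0,0,255)),(circ(x,y,104,31),(0,255,0)),(circ(x,y,92,38),(255,255,0))])
    x,y=P["dish"]; g2=crop(c,im,(x,y,10),32,6,[(circ(x,y,17,112),(0,0,255))])
    rows.append(np.hstack([cv2.resize(k,(264,264)) for k in (g0,g,g2)]))
cv2.imwrite("pics/hd.png",np.vstack(rows))
E
```

```text
(no output)
```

View pics/st.png

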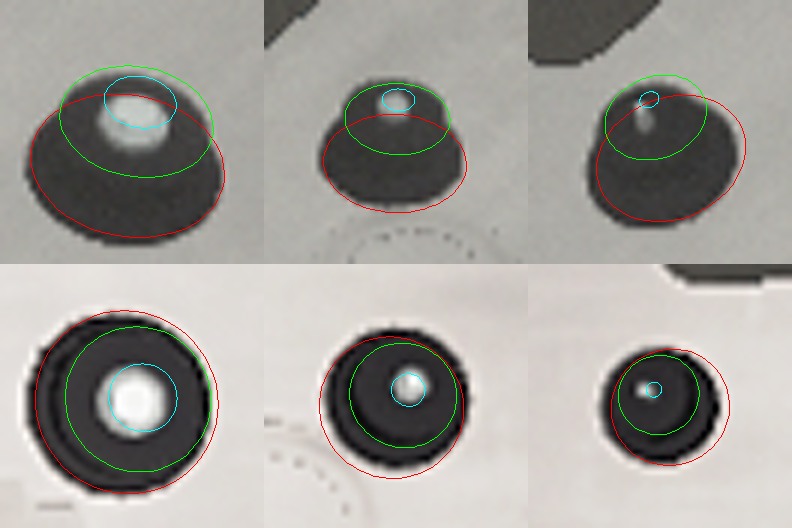

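View pics/hd.png

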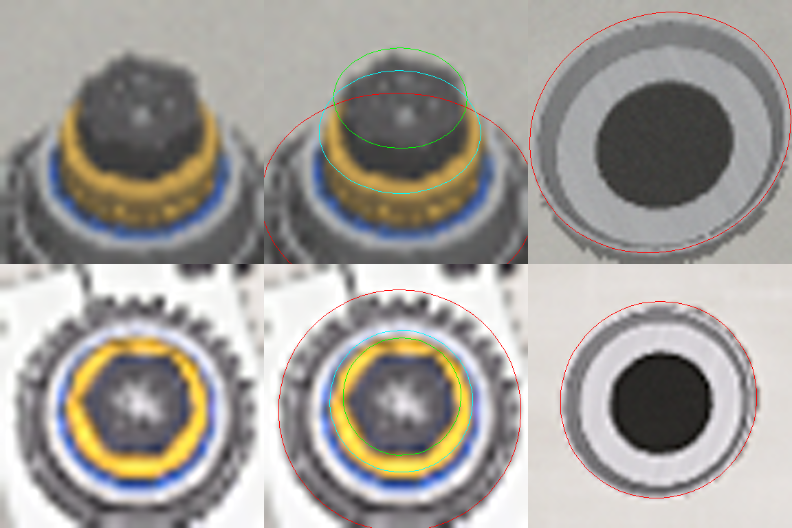

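```bash
cat > fit.py <<'E'
from h import *
from scipy.optimize import minimize, least_squares
S=dict(gear_stand=[(0,72),(5,72),(24,56),(34,22)],bearing_stand=[(0,58),(5,58),(24,42),(34,10)],collar_stand=[(0,48),(5,48),(24,32),(34,4)],
 dish=[(0,112),(17,112)])
def hullmask(c,pts,s=8):
    q=proj(c,pts); m=np.zeros((420*2,560*2),np.uint8)
    h=cv2.convexHull(((q+0.5)*2*16-8).astype(np.int32)); cv2.fillConvexPoly(m,h,1,shift=4)
    return cv2.resize(m.astype(np.float32),(560,420),interpolation=cv2.INTER_AREA)
def cen(m):
    M=cv2.moments(m.astype(np.float32)); return np.array([M["m10"],M["m01"]])/M["m00"],M["m00"]
def getmask(n,c,near):
    best=None
    for d in viewer.silhouettes(n,c)[:4]:
        ce,a=cen(d["mask"])
        if np.linalg.norm(ce-proj(c,near)[0])<20 and best is None: best=d
    return None if best is None else best["mask"]
E
python3 - <<'E'
from fit import *
ms={}
for c in ("scene","top"):
    viewer.read_camera(c)
    for n in list(S): 
        x,y=P[n]; ms[n,c]=getmask(n,c,(x,y,10))
    x,y=P["holder"]; ms["nut",c]=getmask("nut",c,(x,y,98)); ms["gear",c]=getmask("gear",c,(x,y,61))
for n in S:
    out=[]
    for cs in (("scene",),("top",),("scene","top")):
        cs=[c for c in cs if ms[n,c] is not None]
        if not cs: out.append(None);continue
        def f(p):
            return np.concatenate([cen(hullmask(c,np.vstack([circ(p[0],p[1],z,d) for z,d in S[n]])))[0]-cen(ms[n,c])[0] for c in cs])
        r=least_squares(f,P[n],diff_step=1e-2); ar=[round(float(cen(hullmask(c,np.vstack([circ(*r.x,z,d) for z,d in S[n]])))[1]/cen(ms[n,c])[1]),2) for c in cs]
        out.append((r.x.round(1).tolist(),ar))
    print(n,out)
def hexp(x,y,a):
    k=np.arange(6)*np.pi/3+np.pi/6+a; R=27/2/np.cos(np.pi/6)
    return np.vstack([np.c_[x+R*np.cos(k),y+R*np.sin(k),0*k+z] for z in (92,104)])
for cs in (["scene"],["top"],["scene","top"]):
    cs=[c for c in cs if ms["nut",c] is not None]
    def f(p): return sum(np.abs(hullmask(c,hexp(*p))-ms["nut",c]).sum() for c in cs)
    best=min((minimize(f,[*P["holder"],a],method="Nelder-Mead",options=dict(initial_simplex=[[*P["holder"],a],[P["holder"][0]+4,P["holder"][1],a],[P["holder"][0],P["holder"][1]+4,a],[*P["holder"],a+.15]])) for a in np.radians([-30,-15,0,15])),key=lambda r:r.fun)
    print("nut",cs,best.x[:2].round(1),np.degrees(best.x[2]).round(1),best.fun, [ms["nut",c].sum() for c in cs])
for c in ("scene","top"):
    m=ms["gear",c]; print("gear mask",c,None if m is None else (cen(m),proj(c,(*P["holder"],61))))
E
```

```text
gear_stand [([448.0, -235.7], [1.05]), ([446.2, -237.2], [1.17]), ([447.2, -236.5], [1.05, 1.17])]
bearing_stand [([629.2, -255.9], [1.0]), ([629.2, -256.2], [1.07]), ([629.2, -256.2], [1.0, 1.07])]
collar_stand [([631.9, 194.3], [1.17]), ([631.3, 195.2], [1.07]), ([631.6, 194.7], [1.17, 1.07])]
dish [([470.5, 183.2], [1.13]), ([466.6, 186.9], [1.05]), ([469.0, 184.7], [1.14, 1.05])]
nut ['scene'] [503.8 -49.4] -22.2 28.75 [np.int64(167)]
nut ['top'] [502.4 -47.3] 17.4 66.0 [np.int64(82)]
nut ['scene', 'top'] [503.7 -48.3] -22.9 101.75 [np.int64(167), np.int64(82)]
gear mask scene ((array([292.215625, 228.03125 ]), 320.0), array([[291.7521721 , 221.53820998]]))
gear mask top None
```

```bash
python3 - <<'E'
from fit import *
P.update(gear_stand=(447.2,-236.5),bearing_stand=(629,-256),collar_stand=(631.6,194.7))
ims={c:viewer.read_camera(c) for c in ("scene","top")}
# soft dark segmentation: weight = (bg-g)/(bg-fg), pin filled by hull
def comp(c,n):
    g=cv2.cvtColor(ims[c],cv2.COLOR_RGB2GRAY).astype(float)
    h=hullmask(c,np.vstack([circ(*P[n],z,d) for z,d in S[n]])); near=cv2.dilate(h,np.ones((7,7)))>0
    bg=np.median(g[(cv2.dilate(h,np.ones((11,11)))>0)&(cv2.dilate(h,np.ones((5,5)))==0)]); fg=np.median(g[h>.9])
    w=np.clip((bg-g)/(bg-fg),0,1)*near
    core=(cv2.erode(h,np.ones((7,7)))>.9); w[core]=1
    w[w<.15]=0; return w
for n in ("gear_stand","bearing_stand","collar_stand"):
    out=[]
    for cs in (["scene"],["top"],["scene","top"]):
        W={c:comp(c,n) for c in cs}
        def f(p): return np.concatenate([cen(hullmask(c,np.vstack([circ(p[0],p[1],z,d) for z,d in S[n]])))[0]-cen(W[c])[0] for c in cs])
        r=least_squares(f,P[n],diff_step=1e-2)
        out.append((r.x.round(1).tolist(),[round(float(hullmask(c,np.vstack([circ(*r.x,z,d) for z,d in S[n]])).sum()/W[c].sum()),2) for c in cs]))
    print(n,out)
# nut
hsv={c:cv2.cvtColor(ims[c],cv2.COLOR_RGB2HSV) for c in ims}
def hexp(x,y,a):
    k=np.arange(6)*np.pi/3+np.pi/6+a; R=27/2/np.cos(np.pi/6)
    return np.vstack([np.c_[x+R*np.cos(k),y+R*np.sin(k),0*k+z] for z in (92,104)])
# brass blob centroid
for c in ims:
    im=ims[c].astype(int); yel=np.clip((im[:,:,0]-im[:,:,2]-30)/60,0,1)
    m=hullmask(c,circ(504,-48.5,92,50)); y=yel*m
    if c=="top":
        # collar outer: hull of yellow
        pts=np.argwhere(y>.5)[:,::-1]; hull=cv2.convexHull(pts.astype(np.int32)); f=np.zeros(y.shape,np.uint8); cv2.fillConvexPoly(f,hull,1)
        nut=f*(1-y); 
        def cost(p): return np.abs(hullmask(c,hexp(*p))-nut).sum()
        for a in range(-30,30,5):
            r=minimize(lambda p:cost([*p,np.radians(a)]),[504,-48.5],method="Nelder-Mead"); print(a,r.x.round(1),round(r.fun,2))
        print("collar outer cen",cen(f),"pred",cen(hullmask(c,np.vstack([circ(504,-48.5,z,38) for z in (80,92)]))))
E
```

```text
gear_stand [([447.6, -235.1], [1.06]), ([447.9, -236.9], [1.05]), ([447.9, -236.1], [1.06, 1.05])]
bearing_stand [([629.9, -255.5], [1.09]), ([630.5, -257.5], [1.07]), ([630.5, -256.8], [1.09, 1.08])]
collar_stand [([631.8, 194.8], [1.07]), ([632.3, 194.8], [1.1]), ([632.0, 194.8], [1.08, 1.1])]
-30 [504.  -49.1] 29.33
-25 [504.  -48.6] 30.63
-20 [504.1 -49.1] 30.73
-15 [504.4 -49.9] 30.48
-10 [503.8 -49.5] 32.03
-5 [504.5 -50.1] 30.78
0 [503.9 -49.2] 27.53
5 [504.5 -49.2] 29.88
10 [504.6 -49.1] 30.88
15 [503.9 -48.8] 32.48
20 [503.9 -49.1] 31.88
25 [503.8 -48.6] 31.38
collar outer cen (array([302.29957806, 224.97890295]), 237.0) pred (array([301.87071499, 225.02350637]), 255.25)
```

```bash
python3 - <<'E'
from h import *
im=viewer.read_camera("top"); rows=[]
def hexp(x,y,a):
    k=np.arange(7)*np.pi/3+np.pi/6+np.radians(a); R=27/2/np.cos(np.pi/6)
    return np.c_[x+R*np.cos(k),y+R*np.sin(k),0*k+104]
gs=[crop("top",im,(504.2,-48.8,104),10,13,[] if a is None else [(hexp(504.2,-48.8,a),(0,255,0))]) for a in (None,0,-12,12,-20,30)]
cv2.imwrite("pics/nut.png",np.vstack([np.hstack(gs[:3]),np.hstack(gs[3:])]))
print(proj("top",[(504,-49,104),(524,-49,104)]))
# yaw of hex by angular fourier: radius-profile of dark/yellow boundary
q=proj("top",(504.2,-48.8,104))[0]
E
```

```text
[[302.24267753 224.24390062]
 [302.18245778 215.09413211]]
```

View pics/nut.png

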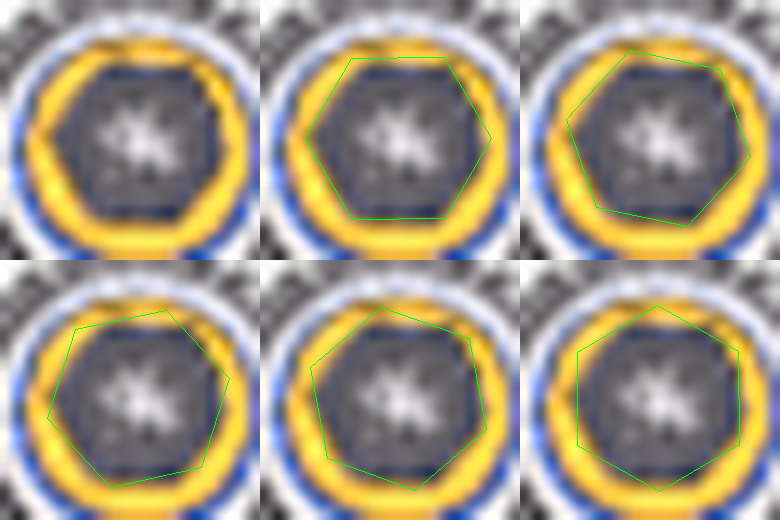

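The nut's flats face world ±x, within a few degrees. I'll check reach with the jaws along x for every location, then take the nut.

```bash
cat >> h.py <<'E'
P.update(holder=(504.2,-49),gear_stand=(447.8,-236.3),bearing_stand=(630,-256.4),collar_stand=(631.9,194.8))
def ori(deg):
    a=np.radians(deg); y=np.array([np.cos(a),np.sin(a),0]); x=np.array([0,0,-1.]); return Ro.from_matrix(np.c_[x,y,np.cross(x,y)]).as_rotvec()
def st(msg=""):
    s=robot.observe(); print(msg,"t%.1f"%s["t"],"tcp",s["tcp_pos"].round(1),"F",s["contact_force"].round(1),"M",s["wrist_torque"].round(2),"w %.1fmm"%(s["grip_width"]*92)); return s
E
python3 - <<'E'
from h import *
s=st(); print(Ro.from_rotvec(s["tcp_rot"]).as_matrix().round(2))
for a in (0,180,90,-90):
  for n,(x,y) in P.items():
    print(a,n,[None if (j:=kin.ik((x,y,z),ori(a))) is None else np.round(j,2).tolist() for z in (20,)], kin.ik((x,y,180),ori(a)) is not None)
E
```

```text
t2.0 tcp [ 262.5 -594.6  214.6] F [-0.4 -0.5  0.2] M [-0.06 -0.04  0.  ] w 92.2mm
[[-0.    0.4  -0.91]
 [-0.   -0.91 -0.4 ]
 [-1.    0.    0.  ]]
0 holder [[0.41, 0.59, -0.47, 2.05, 0.46, 0.61, -0.37]] True
0 gear_stand [[0.7, 0.56, -0.34, 2.06, 0.33, 0.58, 0.13]] True
0 bearing_stand [[0.54, 0.77, -0.29, 1.62, 0.29, 0.8, 0.12]] True
0 collar_stand [[0.02, 0.8, -0.54, 1.66, 0.52, 0.83, -0.74]] True
0 dish [[0.1, 0.65, -0.67, 2.04, 0.65, 0.67, -1.01]] True
180 holder [[-0.88, 1.1, 1.33, 2.12, -1.26, 1.14, -2.02]] True
180 gear_stand [[0.22, 0.54, 0.24, 2.09, -0.24, 0.54, -2.5]] True
180 bearing_stand [[0.14, 0.75, 0.29, 1.65, -0.28, 0.78, -2.59]] True
180 collar_stand [[0.41, 1.26, -1.34, 1.63, 1.27, 1.33, 1.99]] True
180 dish [[0.49, 1.12, -1.34, 2.02, 1.24, 1.18, 1.72]] True
90 holder [[0.49, 0.62, -0.58, 2.04, 0.56, 0.64, 1.12]] True
90 gear_stand [[0.86, 0.61, -0.55, 2.04, 0.53, 0.63, 1.53]] True
90 bearing_stand [[0.73, 0.84, -0.58, 1.6, 0.56, 0.87, 1.5]] True
90 collar_stand [[0.19, 0.9, -0.81, 1.65, 0.77, 0.94, 0.66]] True
90 dish [[0.04, 0.62, -0.6, 2.05, 0.58, 0.64, 0.62]] True
-90 holder [[0.16, 0.54, -0.16, 2.06, 0.16, 0.55, -1.68]] True
-90 gear_stand [[0.47, 0.53, -0.06, 2.07, 0.06, 0.54, -1.21]] True
-90 bearing_stand [[0.37, 0.74, -0.04, 1.63, 0.04, 0.77, -1.26]] True
-90 collar_stand [[-0.12, 0.75, -0.33, 1.67, 0.32, 0.78, -2.17]] True
-90 dish [[-0.1, 0.57, -0.42, 2.06, 0.41, 0.59, -2.37]] True
```

```bash
python3 - <<'E'
from h import *
x,y=P["holder"]
robot.movep((x,y,170),ori(0)); st("above")
grip(0.55,15)
robot.servo_line((x,y,94),feed=100); st("down")
grip(0,15); st("gripped")
robot.servo_line((x,y,96),feed=20); st("lift2")
robot.servo_line((x,y,150),feed=120); st("lift")
for c in ("scene","top"):
    im=viewer.read_camera(c); cv2.imwrite(f"pics/n1{c}.png",crop(c,im,(x,y,100),35,8))
E
python3 -c "
import cv2,numpy as np
cv2.imwrite('pics/n1.png',cv2.resize(np.hstack([cv2.imread('pics/n1scene.png'),cv2.imread('pics/n1top.png')]),(800,400)))"
```

```text
above t4.2 tcp [504.3 -50.4 169.9] F [0.3 0.2 0.3] M [-0.07 -0.1   0.02] w 92.3mm
down t5.8 tcp [504.7 -48.9  94.4] F [-0.2 -0.2 -0.3] M [-0.04 -0.05  0.01] w 50.3mm
gripped t6.3 tcp [504.5 -49.1  94.4] F [ 0.3 -1.   2.7] M [-0.08  0.04 -0.01] w 27.5mm
lift2 t6.6 tcp [504.2 -49.   96. ] F [ 0.4  0.4 -0.3] M [-0.1  -0.12  0.04] w 27.3mm
lift t7.2 tcp [503.8 -49.2 149.7] F [ 0.7  0.2 -0.5] M [ 0.   -0.07 -0.03] w 28.1mm
```

View pics/n1.png

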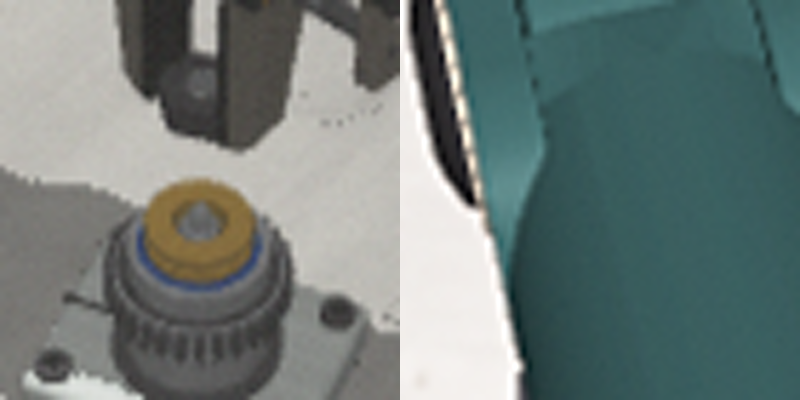

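The nut is gripped flat in the jaws, with the collar at crop (200,230) left on the stack. Next I put the nut in the dish and take the collar.

```bash
python3 - <<'E'
from h import *
x,y=P["dish"]
robot.servo_line((x,y,150),feed=250)
robot.servo_line((x,y,30),feed=150)
robot.servo_line((x,y,8),feed=40); st("in dish")
grip(0.45,15); st("open")
robot.servo_line((x,y,150),feed=150)
for c in ("scene",):
    im=viewer.read_camera(c); cv2.imwrite(f"pics/n2.png",crop(c,im,(x,y,10),35,8))
x,y=P["holder"]
robot.servo_line((x,y,150),feed=250)
grip(0.65,20)
robot.servo_line((x,y,82),feed=100); st("collar down")
grip(0,20); s=st("gripped")
robot.servo_line((x,y,84),feed=20); st("lift2")
robot.servo_line((x,y,130),feed=100); st("lift")
im=viewer.read_camera("scene"); cv2.imwrite("pics/c1.png",crop("scene",im,(x,y,90),35,8))
E
```

```text
in dish t10.0 tcp [469.  184.8   7.9] F [-0.2  0.3 -0.1] M [-0.06 -0.09  0.02] w 27.3mm
open t10.4 tcp [469.1 184.7   8.2] F [0.2 0.6 0.4] M [-0.05 -0.12  0.05] w 41.6mm
collar down t13.9 tcp [504.6 -48.9  82.3] F [ 0.5  0.2 -0.2] M [-0.05 -0.09  0.04] w 60.3mm
gripped t14.4 tcp [504.4 -49.1  82.4] F [-0.9  0.   3.6] M [-0.09  0.02 -0.02] w 36.2mm
lift2 t14.7 tcp [504.1 -49.   84. ] F [-0.1 -0.4 -0.9] M [-0.05 -0.06 -0.03] w 36.2mm
lift t15.3 tcp [503.9 -49.2 129.9] F [-0.6 -0.9 -1.4] M [ 0.01 -0.08  0.04] w 36.1mm
```

View pics/n2.png

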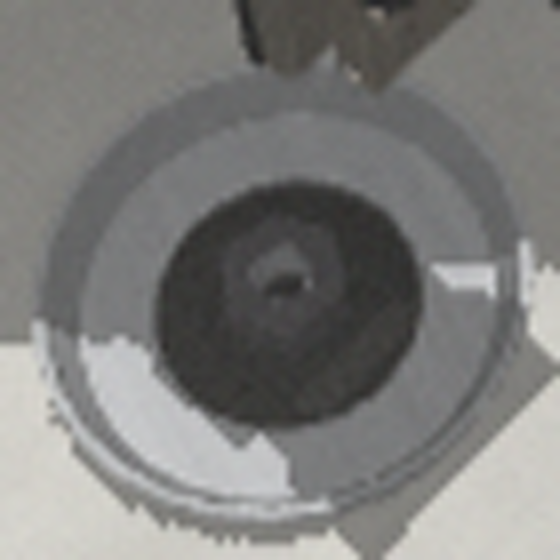

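View pics/c1.png

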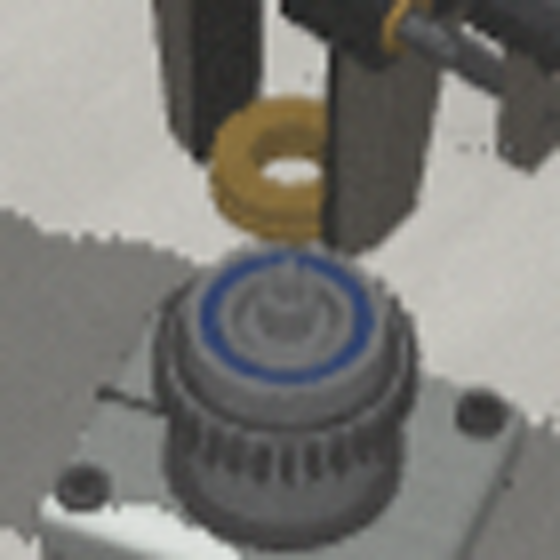

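The nut (crop 285,285) lies flat in the dish. The collar is gripped, but the reading is 36.2 mm against the 38 mm diameter. I'll overlay its expected outline before placing it.

```bash
python3 - <<'E'
from h import *
s=st(); im=viewer.read_camera("scene"); x,y,z=s["tcp_pos"]
ov=[(circ(x,y,z-2.3,38),(0,0,255)),(circ(x,y,z+9.7,38),(0,255,0)),(circ(x,y,z+9.7,18),(0,255,0)),
 (np.array([(x+sx*18,y+sy*10,z) for sx,sy in((1,-1),(1,1))]),(255,255,0)),(np.array([(x+sx*18,y+sy*10,z) for sx,sy in((-1,-1),(-1,1))]),(255,255,0))]
cx,cy=P["holder"]
ov+=[(circ(cx,cy,80,50),(255,0,255)),(circ(cx,cy,80,26),(255,0,255))]
cv2.imwrite("pics/c2.png",crop("scene",im,(x,y,110),25,11,ov))
print([ (d["confidence"],) for d in viewer.pinpoint("collar","scene")])
i=viewer.camera_info("scene");R=np.array(i["R"]);t=np.array(i["t"])
for d in viewer.pinpoint("collar","scene"): print(R.T@(np.array(d["at"])-t),d["confidence"])
E
```

```text
t15.3 tcp [503.7 -49.1 129.5] F [ 0.3  0.2 -0.3] M [ 0.02 -0.12  0.01] w 36.1mm
[(0.67,)]
[507.03747263 -49.0900825  124.18823776] 0.67
```

View pics/c2.png

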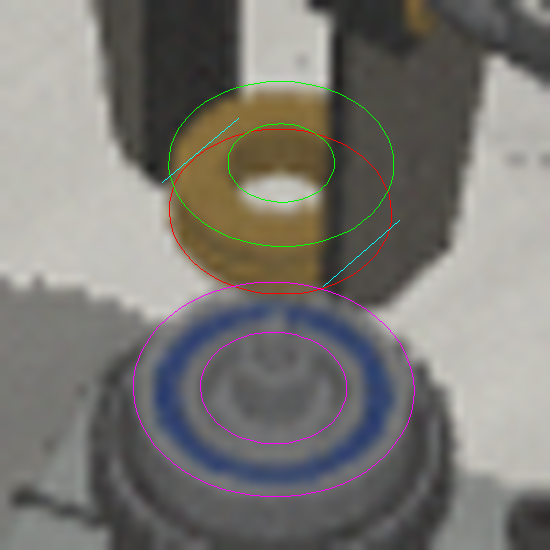

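The collar is laterally centred, possibly about 3 mm lower in the jaws than assumed. I'll carry it over its stand, check, and then lower it on force.

```bash
cat >> h.py <<'E'
def lower(x,y,zs,zmin,step=1.0,f0=None,thr=3.0):
    f0=np.mean([robot.observe()["contact_force"][2] for _ in range(3)])
    z=zs
    while z>zmin:
        z-=step; robot.servo_line((x,y,z),feed=25); robot.hold(0.05); s=robot.observe()
        if s["contact_force"][2]-f0>thr: break
    return st("lowered f0=%.1f cmd z=%.1f"%(f0,z))
E
python3 - <<'E'
from h import *
x,y=P["holder"]; 
a,b=P["collar_stand"]
robot.servo_line((a,b,130),feed=250)
robot.servo_line((a,b,50),feed=120)
robot.hold(0.2); s=st()
im=viewer.read_camera("scene"); X,Y,Z=s["tcp_pos"]
cv2.imwrite("pics/c3.png",crop("scene",im,(a,b,40),25,11,[(circ(X,Y,Z-2.3,38),(0,0,255)),(circ(a,b,34,6),(255,255,0)),(circ(a,b,24,32),(0,255,0))]))
E
```

```text
t17.8 tcp [632.5 195.   51. ] F [-0.3  1.  -0.1] M [ 0.02 -0.1  -0.04] w 36.2mm
```

View pics/c3.png

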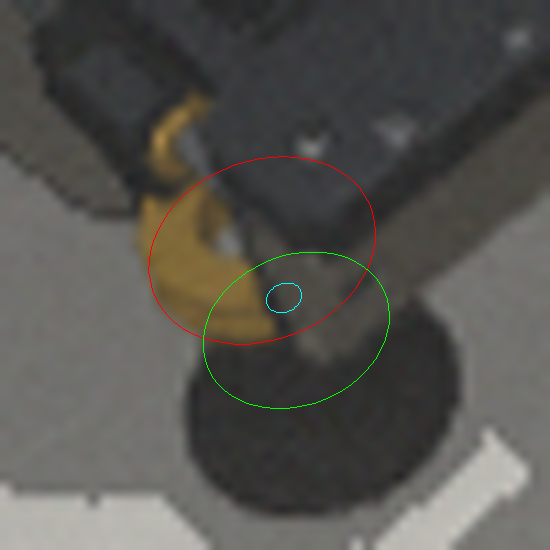

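```bash
python3 - <<'E'
from h import *
a,b=P["collar_stand"]
robot.servo_line((a,b,33),feed=60); st()
lower(a,b,33,25.5)
grip(0.62,20); st("open")
robot.servo_line((a,b,60),feed=80)
robot.servo_line((a,b,150),feed=250)
x,y=P["holder"]
robot.servo_line((x,y,150),feed=300)
robot.hold(0.1)
im=viewer.read_camera("scene"); 
cv2.imwrite("pics/c4.png",crop("scene",im,(a,b,24),25,11,[(circ(a,b,36,38),(0,0,255)),(circ(a,b,34,6),(255,255,0))]))
E
```

```text
t18.2 tcp [631.4 194.7  32.2] F [-0.3 -0.1 -1.1] M [-0.07 -0.09 -0.01] w 36.2mm
lowered f0=-1.1 cmd z=26.0 t20.3 tcp [632.1 194.9  26.5] F [-0.  -0.4  3.2] M [-0.13  0.13  0.03] w 36.2mm
open t20.8 tcp [631.8 194.8  25.8] F [ 0.2 -0.1  0.1] M [-0.02 -0.05 -0.01] w 57.2mm
```

View pics/c4.png

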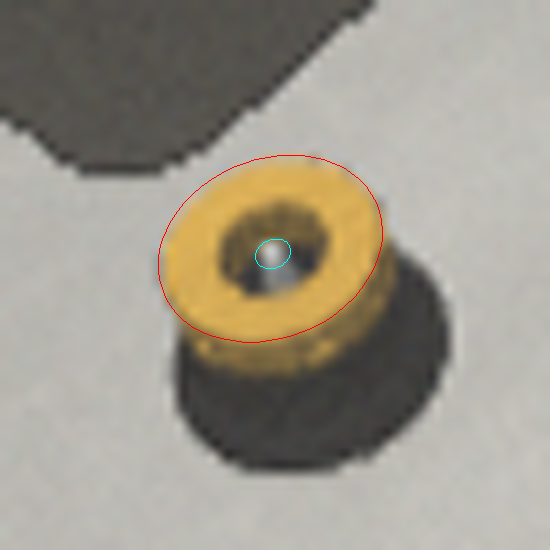

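The collar lies flat on its stand with the pin centred in the bore (crop 272,252). Next is the bearing.

```bash
python3 - <<'E'
from h import *
x,y=P["holder"]; a,b=P["bearing_stand"]
grip(0.78,25)
robot.servo_line((x,y,69.8),feed=100); st("down")
grip(0,25); st("gripped")
robot.servo_line((x,y,72),feed=20); st("lift2")
robot.servo_line((x,y,130),feed=100); s=st("lift")
im=viewer.read_camera("scene"); X,Y,Z=s["tcp_pos"]
g1=crop("scene",im,(x,y,110),25,8,[(circ(X,Y,Z+10,50),(0,255,0)),(circ(x,y,68,66),(255,0,255))])
robot.servo_line((a,b,130),feed=250)
robot.servo_line((a,b,50),feed=120); robot.hold(.1);s=st()
im=viewer.read_camera("scene"); X,Y,Z=s["tcp_pos"]
g2=crop("scene",im,(a,b,40),25,8,[(circ(X,Y,Z+10,50),(0,255,0)),(circ(a,b,0,58),(255,0,255))])
cv2.imwrite("pics/b1.png",np.hstack([g1,g2]))
E
```

```text
down t24.5 tcp [504.7 -48.9  70.3] F [1.4 0.1 0.6] M [-0.03 -0.06  0.04] w 71.8mm
gripped t25.0 tcp [504.5 -49.1  70.2] F [-0.8 -0.5  2.3] M [-0.09  0.02  0.02] w 49.0mm
lift2 t25.2 tcp [504.1 -49.   72. ] F [0.4 0.3 0. ] M [-0.01 -0.06  0.01] w 48.8mm
lift t25.9 tcp [503.8 -49.1 129.7] F [ 0.9 -0.5 -1.2] M [-0.04 -0.07  0.02] w 49.3mm
 t28.0 tcp [ 630.8 -256.6   51.2] F [ 0.3  0.8 -1. ] M [-0.06 -0.08 -0.01] w 49.3mm
```

View pics/b1.png

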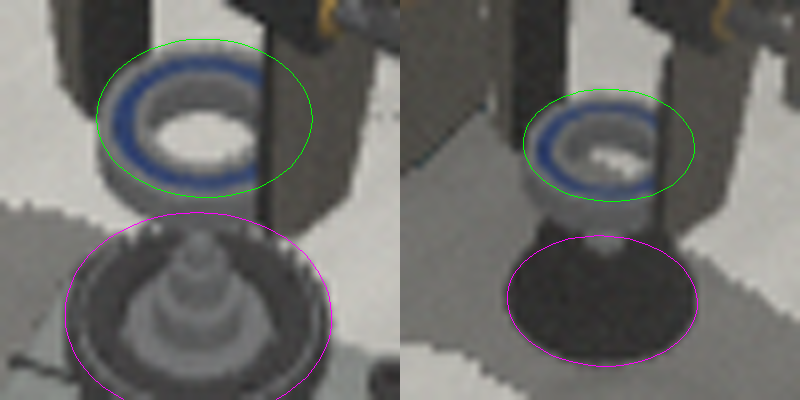

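The bearing is held level, and its outline matches both the grip and the stand. Lowering it now, then over to the gear.

```bash
python3 - <<'E'
from h import *
a,b=P["bearing_stand"]
robot.servo_line((a,b,32),feed=60); st()
lower(a,b,32,24.5)
grip(0.75,20); st("open")
robot.servo_line((a,b,60),feed=80)
robot.servo_line((a,b,150),feed=250)
x,y=P["holder"]
robot.servo_line((x,y,150),feed=300)
robot.hold(0.1)
im=viewer.read_camera("scene"); 
g1=crop("scene",im,(a,b,24),25,8,[(circ(a,b,36,50),(0,0,255)),(circ(a,b,34,13),(255,255,0))])
cv2.imwrite("pics/b2.png",g1)
E
```

```text
t28.5 tcp [ 629.6 -256.3   31.3] F [-0.8  1.1 -0.2] M [ 0.01 -0.07 -0.01] w 49.4mm
lowered f0=-0.2 cmd z=25.0 t30.6 tcp [ 630.2 -256.5   26.2] F [-1.9  0.2  7. ] M [0.16 0.59 0.  ] w 49.0mm
open t31.1 tcp [ 629.9 -256.3   24.7] F [0.8 0.5 1.2] M [-0.02 -0.02 -0.02] w 68.8mm
```

View pics/b2.png

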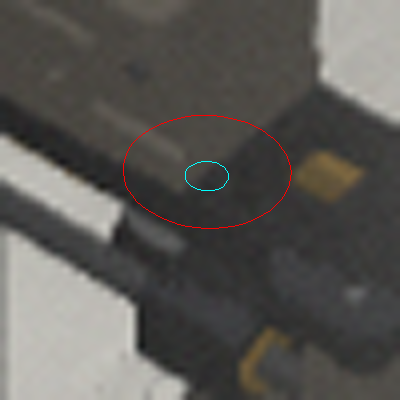

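The arm hides the bearing in this view, so I'll check it from a clear view later. Taking the gear now.

```bash
python3 - <<'E'
from h import *
x,y=P["holder"]; a,b=P["gear_stand"]
grip(1.0,35)
robot.servo_line((x,y,46),feed=80); st("down")
grip(0,35); st("gripped")
robot.servo_line((x,y,49),feed=20); st("lift3")
robot.servo_line((x,y,120),feed=100); s=st("lift")
im=viewer.read_camera("scene"); X,Y,Z=s["tcp_pos"]
g1=crop("scene",im,(x,y,100),25,8,[(circ(X,Y,Z+22,66),(0,255,0))])
robot.servo_line((a,b,120),feed=200)
robot.servo_line((a,b,42),feed=100); robot.hold(.1);s=st()
im=viewer.read_camera("scene"); X,Y,Z=s["tcp_pos"]
g2=crop("scene",im,(a,b,40),25,8,[(circ(X,Y,Z+22,66),(0,255,0)),(circ(a,b,0,72),(255,0,255))])
cv2.imwrite("pics/g1.png",np.hstack([g1,g2]))
x,y=P["bearing_stand"]
cv2.imwrite("pics/b3.png",crop("scene",im,(x,y,24),25,8,[(circ(x,y,36,50),(0,0,255)),(circ(x,y,34,13),(255,255,0))]))
E
```

```text
down t35.3 tcp [504.6 -49.1  46.5] F [0.1 0.3 0.5] M [-0.04 -0.12  0.01] w 92.2mm
gripped t35.8 tcp [504.3 -49.1  46.1] F [-0.4 -0.2  0.6] M [-0.09 -0.06  0.01] w 65.6mm
lift3 t36.1 tcp [504.  -49.   48.9] F [-1.   0.6 -2.3] M [-0.02 -0.09 -0.02] w 65.8mm
lift t37.0 tcp [503.7 -49.1 119.6] F [-0.   0.9 -1.8] M [-0.09 -0.08  0.01] w 65.8mm
 t39.2 tcp [ 448.4 -236.6   42.7] F [ 0.4 -0.3 -2.2] M [-0.03 -0.07 -0.  ] w 65.8mm
```

View pics/g1.png

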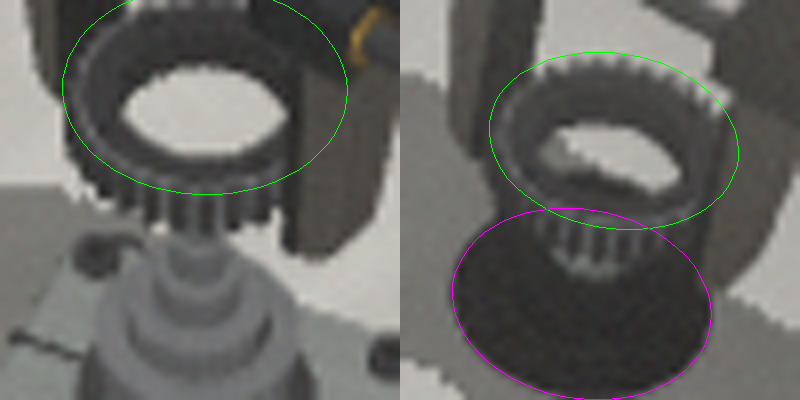

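View pics/b3.png

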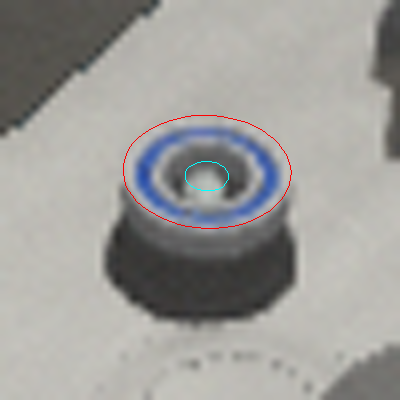

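The bearing is seated with its pin showing in the bore (crop 205,180). The gear is held level over its stand, with both outlines matching. Lowering it.

```bash
python3 - <<'E'
from h import *
a,b=P["gear_stand"]
robot.servo_line((a,b,24),feed=50); st()
lower(a,b,24,15.5)
grip(1.0,20); st("open")
robot.servo_line((a,b,60),feed=80)
robot.servo_line((a,b,150),feed=200)
robot.movep((400,0,250),ori(0)); robot.hold(0.3); st("away")
T=dict(gear_stand=(14,66,26),bearing_stand=(12,50,13),collar_stand=(12,38,6))
rows=[]
for c in ("scene","top"):
    im=viewer.read_camera(c); cv2.imwrite(f"pics/end_{c}.png",im[:,:,::-1]); r=[]
    for n,(h,D,d) in T.items():
        x,y=P[n]; r.append(crop(c,im,(x,y,24),22,6,[(circ(x,y,24+h,D),(0,0,255)),(circ(x,y,34,d),(255,255,0))]))
    rows.append(np.hstack(r))
    i=viewer.camera_info(c);R=np.array(i["R"]);t=np.array(i["t"])
    for n in ("gear","bearing","collar","nut"):
        print(c,n,[((R.T@(np.array(q["at"])-t)).round(1).tolist(),round(q["confidence"],2)) for q in viewer.pinpoint(n,c)[:2]])
cv2.imwrite("pics/e.png",np.vstack(rows))
E
```

```text
t39.7 tcp [ 447.6 -236.1   23.6] F [-0.3  0.  -1.9] M [-0.03 -0.12 -0.04] w 65.6mm
lowered f0=-1.9 cmd z=15.0 t42.4 tcp [ 448.  -236.4   16.1] F [-2.9  0.7 11.6] M [0.25 0.58 0.03] w 66.0mm
open t43.0 tcp [ 447.7 -236.3   14.9] F [ 0.   0.8 -0.9] M [-0.11 -0.08 -0.08] w 91.5mm
away t45.6 tcp [400.1  -0.6 249.6] F [ 0.  -1.2 -0.7] M [-0.05 -0.1  -0.01] w 91.9mm
scene gear [([449.3, -239.3, -6.1], 0.65), ([444.8, -237.8, 26.6], 0.54)]
scene bearing [([633.8, -257.2, 23.7], 0.57)]
scene collar [([633.2, 192.4, 21.4], 0.67)]
scene nut [([471.1, 187.0, 0.6], 0.64)]
top gear [([447.3, -239.3, 29.8], 0.83)]
top bearing [([630.4, -255.7, 23.4], 0.72)]
top collar [([630.7, 192.3, 0.9], 0.71), ([629.4, 194.2, 26.3], 0.43)]
top nut [([470.6, 185.6, 0.7], 0.68)]
```

View pics/e.png

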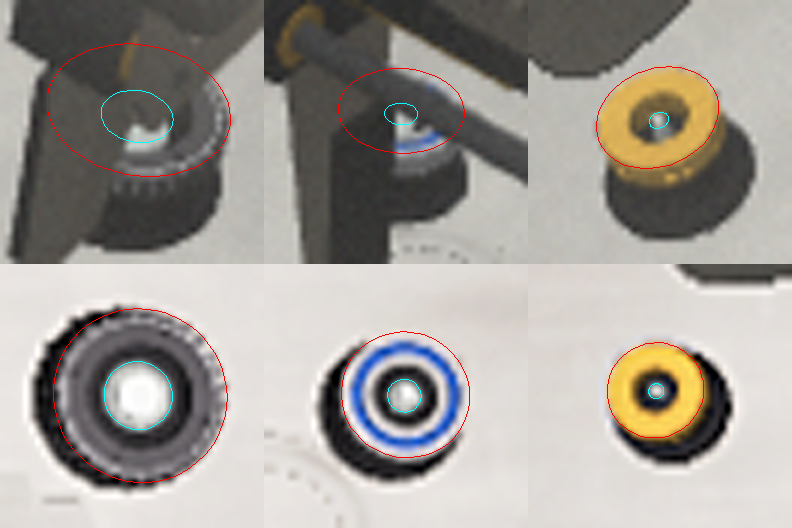

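View pics/end_scene.png

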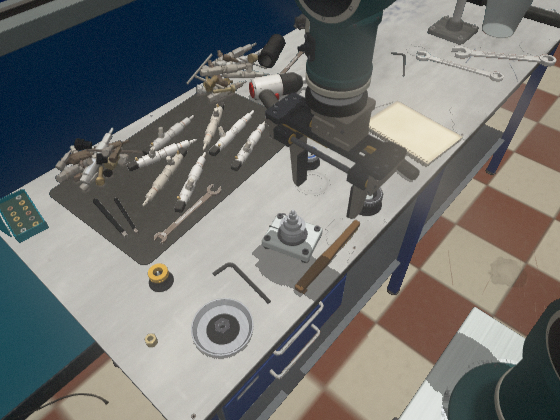

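The top view shows gear, bearing and collar each flat with the pin centred in its bore. The nut lies in the dish at scene (222,325), the shaft is bare and the gripper is clear at z = 250. Handing in.

```bash
python3 - <<'E'
from h import *
robot.job_done(); st("done")
E
```

```text
the job is handed in; nothing more can be done
the job is handed in; nothing more can be done
```

I took the stack apart in order (nut, collar, bearing, gear) and handed the job in at about 46 s of the 90 s allowed; the hand-in gives no verdict. The nut is in the dish. The collar, bearing and gear are each on their own stand, lowered until contact was felt.

**Last checks:** In the top view all three parts lie flat with the pin about centred in the bore, about 1 to 2 mm off by eye. The nut lies flat near the middle of the dish, the shaft is bare, and the gripper was well clear. The highest contact force I saw was about 12 N, while setting down the gear.

**Disagreements:**
- **Collar grip:** the gripper read 36.2 mm on the 38 mm collar, but the collar was not displaced and sat correctly once placed.
- **Detector heights:** a few readings put the gear and collar at bench height (z about -6 to 1 mm), where the stand's own origin is. Other readings for the same parts (21 to 30 mm) and the pictures show them on their pads, so I took the low readings as false.
- **Scene camera:** in the final scene view the arm partly hid the gear and bearing, so their final check rests on the top view. The bearing was also seen clearly, seated, in an earlier scene view.

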